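# Clear the bench: tip the offcuts through the chute, stand the tools in the caddy

### The arm

A 7-joint arm with a two-finger parallel gripper is mounted at the origin on the work surface; the furniture and walls round the work are solid. World frame = base frame: x ahead of the robot, y to its left, z up, the work surface at z = 0. Lengths are in m, angles in rad, forces in N, time in s.
With the tool pointing down it reaches from about 0.4 to 0.9 m from the base axis. Payload 5.6 kg.
Tool frame: the origin (TCP) lies midway between the tips of the shut fingers; the grasp point (between the pads) lies 19 mm behind it; z points along the fingers, y is the line along which they close (so a half turn about z gives the same grasp; the last joint's range is limited). The gripper opens to 92 mm and grips with 3 to 60 N. Pads are 20 mm wide; open, the fingers measure 128 mm over their backs; the gripper's body (75 mm by 189 mm) begins 69 mm behind the grasp point.
Start: joints at [1.244, 0.468, -0.012, 1.603, 0.006, 1.071, -0.056], TCP at [0.182, -0.624, 0.215] pointing down, gripper open.
Joint ranges: [-2.53, 2.53], [-0.31, 2.02], [-1.57, 1.55], [0.28, 2.44], [-1.29, 4.43], [0.15, 1.84], [-2.92, 2.92]. Speed limits (rad/s): [2.57, 2.57, 3.14, 3.14, 3.14, 3.14, 3.14].

### API

Orientations are given as a 3x3 rotation matrix whose columns are the frame's x, y, z axes.
In Python, from station import env, effector, solver, viewer, workorder, search_frame, tip_of gives the robot as it stands. Calls block until the motion is done:
- env.reach(position, orientation): joint-space move of the TCP to a pose.
- env.movel(position, frame=None, rate=0.15): straight line of the TCP; frame=None keeps the orientation; rate is the mean speed in m/s.
- env.goto_joints(angles): joint-space move.
- effector.release() and effector.grasp(squeeze=None): open the fingers fully, or close them until they stop; squeeze is the grip in N (None keeps the last).
- env.pause(seconds).
- solver.inverse_kinematics(position, orientation): joint angles nearest the present ones, or None.
- env.sense(): the state.
- viewer.read_camera(name): name is "side" or "top"; returns (picture, depth): 420x560x3 uint8, red, green, blue; 420x560 float32, m along the optical axis (not along the pixel's ray), 0 where there is no reading.
- viewer.camera_info(name): a dict with "intrinsics" (3x3 intrinsics, pixels), "eye" and "rotation" of the camera in the world. Camera axes: x right, y up, looking along -z (the intrinsics and any distortion apply to the point x, -y, -z); pixel columns grow to the right and rows downward; lengths in m; the calibration is good to about 2 mm. A picture is of the moment at which its call begins. camera_info takes no time and is no camera call.
A pose or a line that the arm cannot do raises env.PlanningError and nothing moves.
- workorder.finish_job(): hands the job in, once; it reports no verdict.
Trained networks look in the newest picture that a camera, given by its name, has taken for a name from the list of things; names that differ only in an ending like _2 or _b are one class to them, and where a whole thing is asked for, a point or a joint stands for the part that bears it (a point fixed in the world has none). Each returns a list of dicts, best first, with "score" (0 to 1); they miss things now and then, are a little off and sometimes report something else, mostly with a low value. They report only what shows in the picture. A call takes as long as a camera call.
- search_frame(camera, name): "at" ([x, y, z] in m, in world coordinates, good to about 4 mm: the middle of the surface that is visible of it).
- tip_of(camera, name): "at" ([x, y, z] in m, in world coordinates, good to about 4 mm: a listed point, or the origin of a listed thing).
The state is a dict: "t": time; "joint_positions": joint angles; "joint_velocities": joint speeds; "tau": joint torques, N m; "ee_pos": TCP position; "tcp_rot": TCP orientation; "wrist_force": force on the tool from outside, world axes, zero at the start; "moment": the same for the moment, N m; "gripper_width": finger opening in m.
Only numpy, scipy, OpenCV 4.12 (cv2) and the standard library are available. Lean on these libraries where they do the work, as an engineer would, in place of code of your own. Each camera call takes 0.05 s, during which the arm holds its last target. There are 200 camera calls.

### The job

Clear up this bench: gather all the short steel offcuts that lie beyond the jar in the chute, then pick the loaded chute up and tip it over the jar so that they slide into it (any that go astray, put in the jar afterwards). Lay the empty chute flat on the bench again, and stand the wooden handle and the cold chisel upright in the wooden caddy. Leave the vee block, the tin and the hook bolt where they are.

Things in the scene. Friction and masses are not known exactly. Their poses are not given: they have to be found in the camera images.
- chute: Loose sheet-steel chute (trough, red grip behind), 0.16 kg. Origin under the trough's middle, on the bench when flat. x along the trough to its open nose, y across, z up. Trough x -80 to 80 mm, 54 mm wide inside, floor at z = 6 mm, side walls to z = 23, back wall at x = -80 to z = 29. Slippery: offcuts slide at about 15 degrees nose down.
- chute_grip (a point): Middle of the chute's red grip: a bar 16 mm wide (y), 24 mm high (z 6 to 30 mm above the bench), running from x = -80 to -156 mm in the chute's frame; this point is at (-122, 0, 18) mm.
- chute_lip (a point): Middle of the pouring lip of the chute, on its floor at the open nose: (80, 0, 6) mm in the chute's frame.
- jar: Blue open jar for offcuts, fixed to the bench; origin at the centre of its underside. 86 mm wide outside, 75 mm high, narrowing to a neck 78 mm wide outside, 70 mm inside.
- jar_mouth (a point): Centre of the jar's mouth, level with its rim, 75 mm above the bench.
- chip_a: Loose brown filed steel chip, clipped at one corner, 24 mm wide (its x), 33 mm long (its y), 8 mm thick; origin at the centre of its underside
- chip_b: Second chip like chip_a, 24 mm wide (its x), 33 mm long (its y), 8 mm thick; origin at the centre of its underside
- stub: Loose brown stub of flat steel bar, 16 mm wide (its x), 53 mm long (its y), 8 mm thick; origin at the centre of its underside
- stub_b: Loose brown thicker stub of flat steel bar, 16 mm wide (its x), 64 mm long (its y), 12 mm thick; origin at the centre of its underside
- pin: Loose dark steel pin of square section, 8 mm wide (its x), 58 mm long (its y), 8 mm thick; origin at the centre of its underside
- handle: Loose wooden tool handle, round, 14 mm thick, 174 mm long along its y axis, 21 g; origin at mid-length, on its underside as it lies.
- chisel: Loose cold chisel, octagonal steel, 14 mm thick, 92 mm long along its y axis, 124 g; origin at mid-length, on its underside as it lies.
- caddy: Wooden tool caddy fixed to the bench: open box 50 mm (x) by 84 mm (y), 65 mm high on a thin 70 x 104 mm foot board, with two compartments side by side along y, each 40 mm (x) by 34 mm (y) inside, floor 5 mm above the bench. Origin at the centre of its underside.
- caddy_cell0 (a point): Centre of the mouth of the compartment on the caddy's -y side, 65 mm above the bench.
- caddy_cell1 (a point): Centre of the mouth of the compartment on the caddy's +y side, 65 mm above the bench. Beyond the caddy a fixed red bench vice, 135 mm high, stands on the bench at world x 0.69 to 0.84, y 0.25 to 0.57 m: keep the gripper clear of it.
- v_block: Steel vee block, 34 x 68 x 50 mm, loose; leave it alone.
- tin: Small flat tin, 31 x 47 x 16 mm, loose; leave it alone.
- hook_bolt: Bent hook bolt lying flat, 53 x 59 x 17 mm, loose; leave it alone.

How it is judged:
By the outcome, as a careful person would: the job done as asked, in the order asked, and still so for the second after the job is handed in, with the robot touching nothing.
Of chip_a, chip_b, stub, stub_b, pin only 3 to 5 are there at a start; the rules pass over those that are not, and their reading is None.
At some moment in a run one of chip_a, chip_b, stub, stub_b, pin, handle may be knocked a few centimetres aside while the robot is not near it.
It also fails if it takes over 210 s, if anything falls off the work surface, if the arm or the gripper's body presses on something with over 40 N, if the wrist force passes 120 N, or if a joint passes its speed limit or range.

## Working session

There is one attempt and no reset: what is moved stays moved. The work goes in short steps, each a Python script; the robot and the scene stay as the last script left them, time stands still between calls to the robot, and variables do not carry over. Pictures are saved under pics/ and viewed, on a budget of 14 in all, crops included, one or two more only if the job needs it, and the job is handed in when it is done.

```bash
ls; mkdir -p pics; python3 - <<'E'
from station import env, effector, solver, viewer, workorder, search_frame, tip_of
import cv2, numpy as np
s=env.sense(); print(s['t'],s['ee_pos'],s['gripper_width'])
for c in ('top','side'):
    p,d=viewer.read_camera(c); cv2.imwrite(f'pics/{c}0.png',p[:,:,::-1]); np.save(f'pics/{c}0d.npy',d)
    i=viewer.camera_info(c); print(c,i)
    for n in ['chute','chute_grip','chute_lip','jar_mouth','chip_a','stub','pin','handle','chisel','caddy','caddy_cell0','caddy_cell1','v_block','tin','hook_bolt']:
        print(n,[(np.round(r['at'],3).tolist(),round(r['score'],2)) for r in tip_of(c,n)][:4])
print(env.sense()['t'])
E
```

```text
pics
0.0 [ 0.18173225 -0.62346489  0.21363885] 0.09183939598609805
top {'intrinsics': array([[507.92924081,   0.        , 283.23212777],
       [  0.        , 507.92924081, 214.54099496],
       [  0.        ,   0.        ,   1.        ]]), 'eye': array([ 0.34530895, -0.00579069,  1.30918922]), 'rotation': array([[ 3.02147302e-03,  9.87257712e-01, -1.59100849e-01],
       [-9.99995201e-01,  2.87397987e-03, -1.15712601e-03],
       [-6.85128937e-04,  1.59103581e-01,  9.87261658e-01]])}
chute [([0.47, -0.22, -0.003], 0.66)]
chute_grip [([0.496, -0.343, 0.02], 0.77)]
chute_lip [([0.453, -0.146, 0.005], 0.96), ([0.532, 0.006, -0.001], 0.58)]
jar_mouth [([0.535, 0.01, 0.075], 0.63), ([0.555, 0.292, 0.066], 0.62)]
chip_a []
stub [([0.68, 0.152, 0.002], 0.58), ([0.666, -0.07, -0.002], 0.52)]
pin [([0.663, 0.038, -0.002], 0.41)]
handle [([0.505, 0.192, -0.003], 0.93)]
chisel [([0.374, 0.309, 0.001], 0.77)]
caddy [([0.546, 0.31, 0.004], 0.85)]
caddy_cell0 [([0.542, 0.328, 0.067], 0.89), ([0.552, 0.294, 0.064], 0.8)]
caddy_cell1 [([0.542, 0.328, 0.067], 0.89), ([0.552, 0.294, 0.064], 0.8)]
v_b
[... 532 characters left out ...]
chute []
chute_grip [([0.501, -0.343, 0.022], 0.74)]
chute_lip [([0.452, -0.148, 0.006], 0.78)]
jar_mouth [([0.533, 0.004, 0.072], 0.95)]
chip_a []
stub [([0.678, 0.15, 0.0], 0.63), ([0.664, -0.062, 0.001], 0.43), ([0.533, 0.005, 0.073], 0.31)]
pin [([0.654, 0.037, -0.003], 0.63)]
handle [([0.507, 0.193, 0.0], 0.57)]
chisel [([0.372, 0.31, 0.004], 0.47)]
caddy [([0.546, 0.31, -0.002], 0.95)]
caddy_cell0 [([0.556, 0.293, 0.066], 0.97), ([0.544, 0.33, 0.064], 0.68)]
caddy_cell1 [([0.556, 0.293, 0.066], 0.97), ([0.544, 0.33, 0.064], 0.68)]
v_block [([0.407, -0.064, -0.003], 0.65)]
tin [([0.404, 0.082, -0.004], 0.48), ([0.677, 0.152, 0.002], 0.17)]
hook_bolt [([0.672, -0.371, -0.003], 0.61)]
1.6
```

View pics/top0.png

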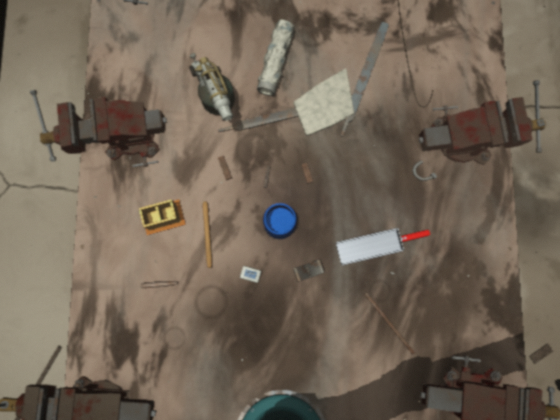

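View pics/side0.png

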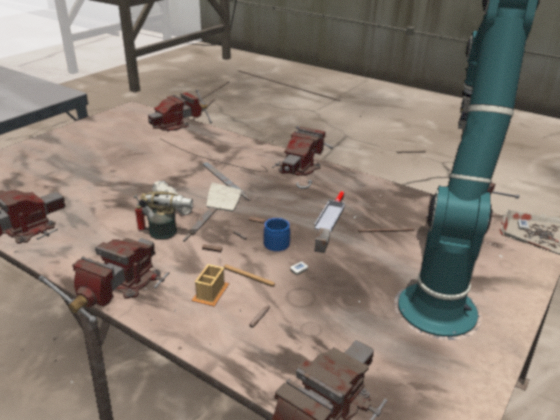

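```bash
cat > h.py <<'E'
from station import env, effector, solver, viewer, workorder, search_frame, tip_of
import cv2, numpy as np
def cloud(c,d):
    i=viewer.camera_info(c); K=i['intrinsics']; v,u=np.mgrid[:d.shape[0],:d.shape[1]]
    p=np.stack([(u-K[0,2])/K[0,0]*d,-(v-K[1,2])/K[1,1]*d,-d],-1)
    return p@i['rotation'].T+i['eye']
def proj(c,P):
    i=viewer.camera_info(c); K=i['intrinsics']; q=(np.asarray(P,float)-i['eye'])@i['rotation']
    return np.stack([K[0,0]*q[...,0]/-q[...,2]+K[0,2],-K[1,1]*q[...,1]/-q[...,2]+K[1,2]],-1)
def ortho(c,img,x0,x1,y0,y1,s=0.001,z=0.004):
    # rows: x decreasing downward, cols: y decreasing rightward
    X=np.arange(x1,x0,-s); Y=np.arange(y1,y0,-s)
    G=np.stack(np.broadcast_arrays(X[:,None],Y[None],np.full((1,1),z)),-1)
    m=proj(c,G).astype(np.float32)
    return cv2.remap(img,m[...,0],m[...,1],cv2.INTER_CUBIC)
E
python3 - <<'E'
from h import *
out=[]
for c in('top','side'):
    im=cv2.imread(f'pics/{c}0.png'); d=np.load(f'pics/{c}0d.npy'); P=cloud(c,d)
    o=ortho(c,im,.58,.75,-.16,.24,.0005)
    out.append(o)
    h=P[...,2].astype(np.float32)
    ho=ortho(c,h,.58,.75,-.16,.24,.001)
    print(c,np.percentile(ho,[5,50,95]))
    hh=np.clip((ho-np.median(ho)+.005)/.02*255,0,255).astype(np.uint8)
    out.append(cv2.cvtColor(cv2.resize(hh,None,fx=2,fy=2),cv2.COLOR_GRAY2BGR)) if c=='top' else 0
    n,l,st,ce=cv2.connectedComponentsWithStats((ho>np.median(ho)+.004).astype(np.uint8))
    for k in range(1,n):
        if st[k,4]>100:
            ys,xs=np.where(l==k); r=cv2.minAreaRect(np.stack([xs,ys],1).astype(np.float32)); print(c,'x %.3f y %.3f'%(.75-ce[k,1]*.001,.24-ce[k,0]*.001),st[k,4],r,np.median(ho[l==k]))
cv2.imwrite('pics/o1.png',cv2.resize(np.vstack(out),None,fx=.58,fy=.58) if 0 else np.vstack([out[0],out[2][:]])[:, :])
E
```

```text
top [-4.76972586e-03  3.23423592e-06  7.99271897e-03]
top x 0.682 y 0.151 1127 ((92.93231201171875, 66.64154052734375), (67.72889709472656, 28.51158905029297), 70.55996704101562) 0.01137484
top x 0.668 y -0.067 873 ((307.16143798828125, 83.42843627929688), (63.09639358520508, 22.274354934692383), 80.13418579101562) 0.00775416
top x 0.662 y 0.039 479 ((200.7743682861328, 88.48572540283203), (11.087729454040527, 68.35552215576172), 6.483074188232422) 0.008588659
top x 0.586 y 0.201 140 ((39.5, 163.5), (13.0, 15.0), 90.0) 0.013323039
top x 0.583 y 0.004 314 ((235.0, 166.0), (52.0, 8.0), -0.0) 0.06837395
side [-0.00334218  0.00125482  0.06457334]
side x 0.684 y 0.147 1626 ((95.12786865234375, 65.88253784179688), (69.31877136230469, 34.62714767456055), 69.22774505615234) 0.011300467
side x 0.667 y -0.068 1021 ((307.35943603515625, 82.88371276855469), (55.68748474121094, 26.83633041381836), 72.07208251953125) 0.008293679
side x 0.659 y 0.037 691 ((201.48138427734375, 90.77822875976562), (22.00338363647461, 66.1357421875), 11.592175483703613) 0.0091377655
side x 0.603 y -0.072 5545 ((299.5, 140.5), (59.0, 143.0), 90.0) 0.05964821
side x 0.604 y 0.220 2056 ((27.999996185302734, 141.0), (55.99999237060547, 57.99999237060547), -0.0) 0.055915654
```

View pics/o1.png

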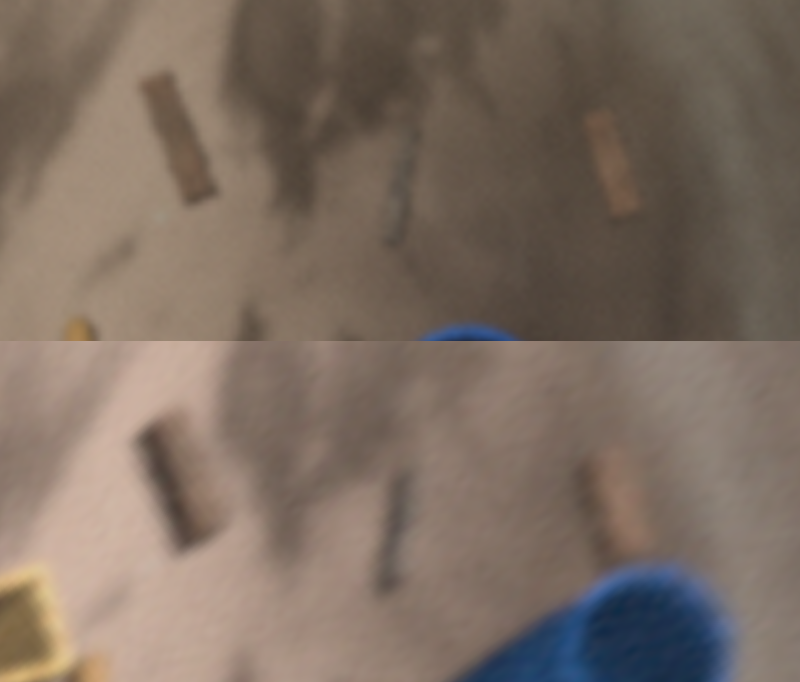

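```bash
cat >> h.py <<'E'
def rot(z,y):
    z=np.array(z,float);z/=np.linalg.norm(z); y=np.array(y,float); y-=z*(y@z); y/=np.linalg.norm(y)
    return np.stack([np.cross(y,z),y,z],1)
DOWN=[0,0,-1]
def best(p,z,y):
    "orientation (of the two half turns) with IK and last joint nearest mid; None if none"
    c=[]
    for s in (1,-1):
        R=rot(z,s*np.array(y,float)); q=solver.inverse_kinematics(np.array(p,float),R)
        if q is not None: c.append((abs(q[6])+0.3*np.abs(np.array(q)-env.sense()['joint_positions']).max(),R,q))
    if not c: return None,None
    c=min(c,key=lambda a:a[0]); return c[1],np.array(c[2])
def blob(x,y,r=.07,c='top',s=.001,lo=.004):
    "centre, axis angle (of long axis from world x), size of the raised patch nearest (x,y)"
    p,d=viewer.read_camera(c); h=cloud(c,d)[...,2].astype(np.float32)
    h=ortho(c,h,x-r,x+r,y-r,y+r,s,.008); h-=np.median(h)
    n,l,st,ce=cv2.connectedComponentsWithStats(((h>lo)&(h<.03)).astype(np.uint8))
    k=[k for k in range(1,n) if st[k,4]>150]
    if not k: return None
    k=min(k,key=lambda k:np.hypot(*(ce[k]-r/s)))
    v,u=np.where(l==k); P=np.stack([x+r-v*s,y+r-u*s],1)
    m=P.mean(0); w,V=np.linalg.eigh(np.cov((P-m).T)); a=V[:,1]*np.sign(V[0,1])
    return m,a,np.sqrt(12*w[::-1]),h[l==k].max()
CH=np.array([-.2266,.974]); CH/=np.linalg.norm(CH)   # chute x axis
LIP=np.array([.4525,-.147]); CO=LIP-.08*CH           # chute origin
CHY=np.array([-CH[1],CH[0]])
def chute(x,y=0): return CO+x*CH+y*CHY
def st(tag=''):
    s=env.sense(); print(tag,'t%.1f'%s['t'],'p',np.round(s['ee_pos'],4),'w%.4f'%s['gripper_width'],'F',np.round(s['wrist_force'],1),flush=True)
E
python3 - <<'E'
from h import *
P=cloud('top',np.load('pics/top0d.npy')); h=P[...,2].astype(np.float32)
ho=ortho('top',h,.56,.85,-.45,.25,.001)
n,l,s,ce=cv2.connectedComponentsWithStats((ho>.005).astype(np.uint8))
for k in range(1,n):
    if s[k,4]>80: print('x %.3f y %.3f'%(.85-ce[k,1]*.001,.25-ce[k,0]*.001),s[k,2:],'hmax %.3f'%ho[l==k].max())
for a,b in ((.682,.151),(.667,-.067),(.661,.038)): print(blob(a,b),blob(a,b,c='side'))
print('handle',blob(.505,.193,.12),'chisel',blob(.373,.309,.07))
def chk(n,p,z,y):
    R,q=best(p,z,y); print(n,None if q is None else np.round(q,2))
chk('stub_b',[.682,.151,.003],DOWN,[-.32,.95,0]); chk('stub',[.667,-.067,.003],DOWN,[-.25,.97,0]); chk('pin',[.661,.038,.003],DOWN,[.17,.98,0])
for x in(-45,25): chk('drop',[*chute(x/1e3),.03],DOWN,[*CHY,0])
chk('grip',[*chute(-.1),.004],DOWN,[*CHY,0])
J=np.array([.534,.006])
for az in (80,90,100,120,60,45):
    d=np.array([np.cos(np.radians(az)),np.sin(np.radians(az))])
    for th in (0,20,40,45):
        t=np.radians(th); f=np.array([*(d*np.cos(t)),-np.sin(t)]); up=np.array([*(d*np.sin(t)),np.cos(t)])
        lip=np.array([*(J-.012*d),.09]); org=lip-.08*f-.006*up; tcp=org-.1*f+.004*up
        chk(f'pour{az} {th}',tcp,-up,[-d[1],d[0],0])
h=np.array([.506-.05,.193]); chk('handle',[*h,.009],[.5,0,-.866],[0,1,0])
for s in(1,-1): chk('chisel%d'%s,[.373,.309-s*.033,.009],[0,.5*s,-.866],[1,0,0])
f=np.array([.949,.316])
for c in((.555,.293),(.543,.329)):
    for z in(.2,.1): chk('cell',[*c,z],[*(.866*f),-.5],[-.316,.949,0])
E
```

```text
x 0.835 y 0.164 [  87   41 2018] hmax 1.284
x 0.819 y -0.061 [  378    81 12429] hmax 1.282
x 0.773 y -0.415 [  87  146 7395] hmax 1.289
x 0.682 y 0.151 [  38   66 1093] hmax 1.294
x 0.668 y -0.373 [ 65  58 928] hmax 1.274
x 0.668 y -0.066 [ 29  63 783] hmax 0.016
x 0.662 y 0.039 [ 16  68 426] hmax 1.256
x 0.575 y 0.199 [ 19  33 428] hmax 1.183
x 0.573 y 0.004 [  83   28 1294] hmax 0.092
(array([0.67926878, 0.15069955]), array([0.92861202, 0.37105216]), array([0.06369354, 0.01737492]), np.float32(0.02555849)) (array([0.67896607, 0.15141964]), array([0.95141538, 0.30791034]), array([0.06651529, 0.02610173]), np.float32(0.023013629))
(array([ 0.66704878, -0.06630122]), array([0.95591261, 0.29365129]), array([0.05473553, 0.01656385]), np.float32(0.028850317)) (array([ 0.66354434, -0.06318964]), array([0.95933481, 0.28227067]), array([0.05337302, 0.02333204]), np.float32(0.012750368))
(array([0.65711555, 0.0392605 ]), array([ 0.98937629, -0.14537728]), array([0.05879112, 0.00943904]), np.float32(0.015009688)) (array([0.65288329, 0.04283429]), array([ 0.98967907, -0.14330158]), array([0.0
[... 1558 characters left out ...]
  2.01  0.54  1.05 -0.88]
pour60 40 [ 0.23  0.5  -0.5   1.86  0.69  1.47 -1.11]
pour60 45 [ 0.19  0.54 -0.52  1.81  0.72  1.58 -1.15]
pour45 0 [ 0.59  0.32 -0.41  2.22  0.21  0.63 -0.75]
pour45 20 [ 0.4   0.36 -0.45  2.04  0.44  1.09 -1.1 ]
pour45 40 [ 0.22  0.51 -0.47  1.83  0.54  1.53 -1.27]
pour45 45 [ 0.18  0.55 -0.47  1.77  0.56  1.64 -1.3 ]
handle [ 0.1   0.75 -0.89  2.39  1.92  0.86 -0.77]
chisel1 [-0.    0.59 -0.43  2.32 -1.25  0.27  0.87]
chisel-1 [-0.19  1.36 -1.34  1.72  1.23  1.82  1.28]
cell [ 0.36  0.84 -1.32  2.37  2.34  1.17 -0.54]
cell [ 0.07  0.86 -0.9   2.38  2.58  1.2  -0.87]
cell [ 0.13  0.64 -1.1   2.34  2.29  1.06 -0.74]
cell [-0.03  0.87 -0.9   2.36  2.51  1.24 -0.88]
```

```bash
cat >> h.py <<'E'
def pick_place(xy,cx,cy,width,zg=.003,zd=.030):
    b=blob(*xy); b2=blob(*xy,c='side'); print(b,b2)
    if b is None: b=b2
    m,a=b[0],b[1]
    y=[-a[1],a[0],0]
    R,q=best([*m,zg],DOWN,y)
    env.reach(np.array([*m,.13]),R); env.movel(np.array([*m,zg]),rate=.12); st('at')
    effector.grasp(25); st('grasped')
    w=env.sense()['gripper_width']
    env.movel(np.array([*m,.15]),rate=.2)
    if abs(w-width)>.004: print('BAD WIDTH'); return
    p=chute(cx,cy); R,q=best([*p,zd],DOWN,[*CHY,0])
    env.reach(np.array([*p,.15]),R); env.movel(np.array([*p,zd]),rate=.12); st('drop'); effector.release()
    env.movel(np.array([*p,.18]),rate=.3); st('done')
E
python3 - <<'E'
from h import *
pick_place((.667,-.066),.015,.0,.016)
p,d=viewer.read_camera('top'); cv2.imwrite('pics/t1.png',cv2.resize(p[100:310,120:440,::-1],None,fx=2.4,fy=2.4,interpolation=cv2.INTER_CUBIC))
E
```

```text
(array([ 0.66726651, -0.06640696]), array([0.95893244, 0.2836346 ]), array([0.05238597, 0.01668649]), np.float32(0.015009921)) (array([ 0.66411461, -0.06422063]), array([0.95207407, 0.30586756]), array([0.05452081, 0.02099979]), np.float32(0.013356505))
at t5.9 p [ 0.6679 -0.0662  0.004 ] w0.0919 F [ 0.7 -0.2 -0.2]
grasped t7.1 p [ 0.6672 -0.0663  0.003 ] w0.0153 F [ 0.4 -0.1  0.1]
drop t10.3 p [ 0.4678 -0.2104  0.0306] w0.0153 F [-0.3 -0.4 -0.6]
done t12.1 p [ 0.4667 -0.2107  0.1798] w0.0919 F [-0.3  0.6 -0.3]
```

View pics/t1.png

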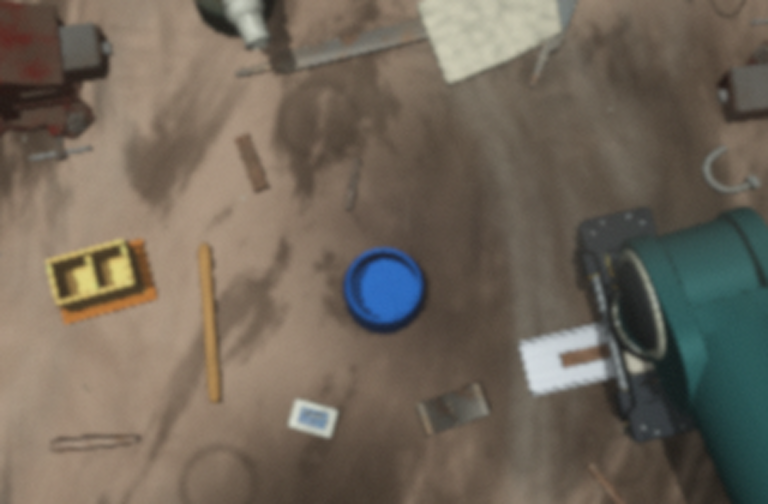

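```bash
python3 - <<'E'
from h import *
pick_place((.680,.151),-.044,-.010,.016,zg=.005,zd=.032)
pick_place((.657,.039),-.035,.016,.008)
R=env.sense()['tcp_rot']; env.movel(np.array([.43,-.36,.25]),rate=.3)
p,d=viewer.read_camera('top'); cv2.imwrite('pics/t2.png',cv2.resize(p[100:310,120:440,::-1],None,fx=2.4,fy=2.4,interpolation=cv2.INTER_CUBIC))
for n in('chute_grip','chute_lip'):
    print([(np.round(r['at'],3),r['score']) for r in tip_of('side',n)],[(np.round(r['at'],3),r['score']) for r in tip_of('top',n)]) if viewer.read_camera('side') else 0
st()
E
```

```text
(array([0.68082694, 0.15129302]), array([0.93715052, 0.34892536]), array([0.0656894 , 0.01812143]), np.float32(0.028613593)) (array([0.67788387, 0.15115249]), array([0.93057697, 0.3660963 ]), array([0.06550086, 0.0267031 ]), np.float32(0.02782448))
at t15.0 p [0.6813 0.1517 0.0061] w0.0919 F [-0.3  0.7  0.2]
grasped t16.2 p [0.6808 0.1514 0.005 ] w0.0158 F [-0.2  0.2  0.1]
drop t19.9 p [ 0.491  -0.2656  0.0327] w0.0157 F [ 0.4  0.2 -0.7]
done t21.7 p [ 0.49   -0.2657  0.18  ] w0.0920 F [ 0.1  0.9 -1.2]
(array([0.65669915, 0.03941525]), array([ 0.98828683, -0.15260779]), array([0.05830546, 0.00908065]), np.float32(0.022239113)) (array([0.65136111, 0.04255117]), array([ 0.98691661, -0.1612315 ]), array([0.06303094, 0.01294306]), np.float32(0.013910705))
at t24.3 p [0.6573 0.0397 0.004 ] w0.0920 F [-0.8  0.5 -0.1]
grasped t25.6 p [0.6567 0.0394 0.003 ] w0.0072 F [ 0.5  0.1 -0. ]
drop t28.9 p [ 0.4635 -0.2627  0.0307] w0.0074 F [-0.1 -0.2  1. ]
done t30.9 p [ 0.4625 -0.2629  0.1798] w0.0917 F [-0.5 -0.3 -0.6]
[(array([ 0.546,  0.308, -0.001]), 0.67), (array([ 0.501, -0.342,  0.019]), 0.63), (array([ 0.407, -0.064, -0.002]), 0.34)] [(array([ 0.497, -0.343,  0.017]), 0.81), (array([0.547, 0.307, 0.002]), 0.68)]
[(array([ 0.454, -0.148,  0.007]), 0.94)] [(array([ 0.451, -0.148,  0.004]), 0.95)]
 t31.8 p [ 0.4302 -0.3591  0.2496] w0.0918 F [ 0.4 -0.  -0.2]
```

View pics/t2.png

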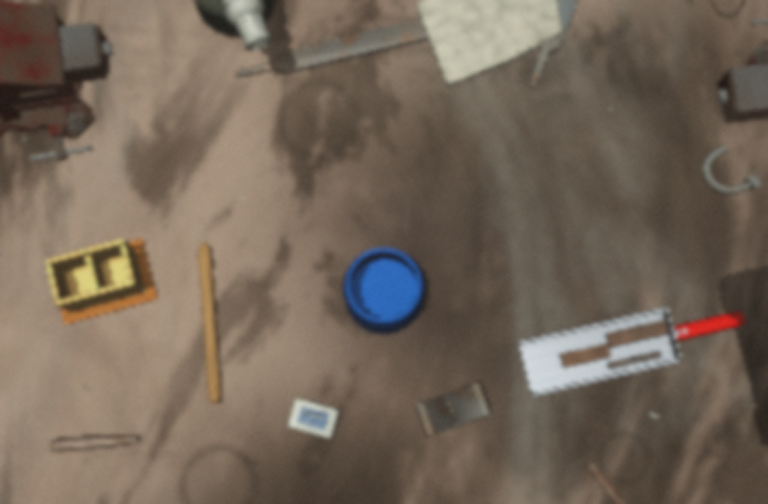

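```bash
cat >> h.py <<'E'
GX=-.102
def tcp_for(lip,az,th):
    "TCP position, orientation with the chute lip at `lip`, nose azimuth az, nose down th (deg)"
    a,t=np.radians([az,th]); d=np.array([np.cos(a),np.sin(a)])
    f=np.array([*(d*np.cos(t)),-np.sin(t)]); up=np.array([*(d*np.sin(t)),np.cos(t)])
    org=np.array(lip)-.08*f-.006*up
    return org+GX*f+.004*up, -up, np.array([-d[1],d[0],0])
AZ0=float(np.degrees(np.arctan2(.974,-.230)))
E
python3 - <<'E'
from h import *
p,z,y=tcp_for([.4525,-.1475,.006],AZ0,0); print(p,AZ0)
R,q=best(p,z,y); env.reach(p+[0,0,.1],R); env.movel(p,rate=.12); st('at')
effector.grasp(60); st('grasp')
env.movel(p+[0,0,.03],rate=.05); st('lift'); print(env.sense()['moment'])
env.movel(p+[0,0,.12],rate=.1); st('lift2')
for c in('top','side'):
    im,d=viewer.read_camera(c); cv2.imwrite(f'pics/{c}3.png',im[:,:,::-1]); 
    for n in('chute_grip','chute_lip'): print(c,n,[(np.round(r['at'],3),round(r['score'],2)) for r in tip_of(c,n)][:2])
a=cv2.imread('pics/side3.png')[140:290,240:400]; b=cv2.imread('pics/top3.png')[150:300,310:470]
cv2.imwrite('pics/m3.png',np.hstack([cv2.resize(i,None,fx=2.5,fy=2.5,interpolation=cv2.INTER_CUBIC) for i in(a,b)]))
E
```

```text
[ 0.49432705 -0.32462848  0.004     ] 103.28641422469795
at t33.5 p [ 0.4949 -0.3246  0.0047] w0.0920 F [ 0.   0.  -0.2]
grasp t34.6 p [ 0.4945 -0.3246  0.004 ] w0.0157 F [-0.4 -0.  -0.6]
lift t35.3 p [ 0.4941 -0.3248  0.0339] w0.0157 F [-0.4  0.6 -3.1]
[-0.30034621 -0.19524273 -0.05553298]
lift2 t36.4 p [ 0.4938 -0.3246  0.1233] w0.0156 F [-0.3  0.8 -2.8]
top chute_grip [(array([ 0.495, -0.342,  0.137]), 0.9), (array([ 0.504,  0.192, -0.001]), 0.68)]
top chute_lip [(array([ 0.448, -0.145,  0.125]), 0.97), (array([ 0.5  , -0.342,  0.14 ]), 0.43)]
side chute_grip [(array([ 0.499, -0.341,  0.142]), 0.81), (array([ 0.465, -0.204,  0.122]), 0.56)]
side chute_lip [(array([ 0.451, -0.149,  0.129]), 0.8)]
```

View pics/m3.png

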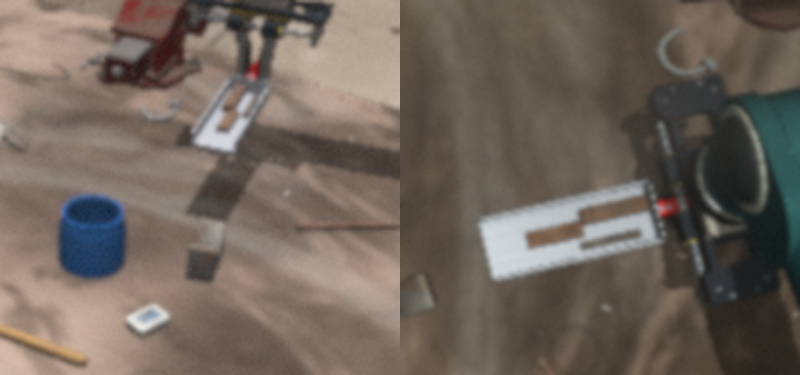

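```bash
python3 - <<'E'
from h import *
for c in('top','side'):
    _,d=viewer.read_camera(c); P=cloud(c,d).reshape(-1,3)
    m=(abs(P[:,2]-.075)<.006)&(np.hypot(P[:,0]-.534,P[:,1]-.006)<.06); Q=P[m]; A=np.c_[2*Q[:,:2],np.ones(len(Q))]
    s=np.linalg.lstsq(A,(Q[:,:2]**2).sum(1),rcond=None)[0]; print(c,m.sum(),s[:2],np.sqrt(s[2]+s[0]**2+s[1]**2))
AZ=100; d=np.array([np.cos(np.radians(AZ)),np.sin(np.radians(AZ))]); J=np.array([.534,.006])
def go(back,z,th,rate,first=False):
    p,zz,y=tcp_for([*(J-back*d),z],AZ,th); R0=env.sense()['tcp_rot']; y=y*np.sign(y@R0[:,1]); R=rot(zz,y)
    env.movel(p,R,rate=rate)
go(.10,.135,0,.15); st('near')
go(.010,.110,0,.12); st('over')
for th in (12,24,36,46): go(.010,.110-.02*th/46,th,.12); st(th)
for n in('side',):
    im,_=viewer.read_camera(n); cv2.imwrite('pics/s4.png',cv2.resize(im[130:290,190:400,::-1],None,fx=3,fy=3,interpolation=cv2.INTER_CUBIC))
env.pause(.5); print(env.sense()['moment'])
im,_=viewer.read_camera('side'); cv2.imwrite('pics/s5.png',cv2.resize(im[130:290,190:400,::-1],None,fx=3,fy=3,interpolation=cv2.INTER_CUBIC)); st()
E
```

```text
top 161 [0.53470891 0.00461838] 0.0368574175961373
side 134 [0.53140218 0.00732648] 0.03714420202148895
near t37.6 p [ 0.5822 -0.2723  0.1326] w0.0156 F [ 0.7 -0.4 -3.4]
over t38.6 p [ 0.5676 -0.1842  0.1081] w0.0156 F [-0.3  0.5 -3.6]
12 t39.0 p [ 0.567 -0.18   0.141] w0.0155 F [ 0.5 -1.  -3.4]
24 t39.4 p [ 0.5647 -0.1697  0.1708] w0.0156 F [-0.4 -0.7 -2.6]
36 t39.8 p [ 0.5616 -0.1514  0.1986] w0.0153 F [-0.3 -0.8 -2.7]
46 t40.2 p [ 0.5581 -0.1309  0.2186] w0.0157 F [-0.3 -0.5 -1.4]
[ 0.84899144  0.03668401 -0.00218515]
 t40.8 p [ 0.5579 -0.1299  0.2196] w0.0161 F [-0.8  0.1 -1.7]
```

View pics/s5.png

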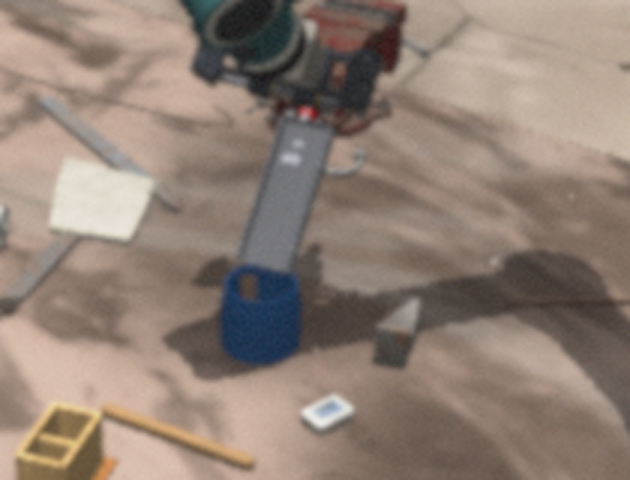

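```bash
python3 - <<'E'
from h import *
AZ=100; d=np.array([np.cos(np.radians(AZ)),np.sin(np.radians(AZ))]); J=np.array([.534,.006])
def go(lip,az,th,rate):
    p,zz,y=tcp_for(lip,az,th); y=y*np.sign(y@env.sense()['tcp_rot'][:,1]); env.movel(p,rot(zz,y),rate=rate)
go([*(J-.02*d),.14],AZ,46,.15); st()
go([*(J-.08*d),.15],AZ,20,.15)
go([.4525,-.1475,.12],AZ0,0,.2); st('above')
for c in('top','side'):
    viewer.read_camera(c)
    for n in('chute_grip','chute_lip'): print(c,n,[(np.round(r['at'],3),round(r['score'],2)) for r in tip_of(c,n)][:1])
im,_=viewer.read_camera('top'); cv2.imwrite('pics/t6.png',cv2.resize(im[140:310,130:440,::-1],None,fx=2.5,fy=2.5,interpolation=cv2.INTER_CUBIC))
E
```

```text
t41.3 p [ 0.5594 -0.1397  0.2693] w0.0153 F [-0.2 -0.7 -1.7]
above t43.2 p [ 0.4955 -0.3228  0.119 ] w0.0157 F [-0.1  0.8 -1. ]
top chute_grip [(array([ 0.501, -0.342,  0.132]), 0.59)]
top chute_lip [(array([ 0.452, -0.142,  0.119]), 0.58)]
side chute_grip [(array([ 0.5  , -0.34 ,  0.137]), 0.87)]
side chute_lip [(array([ 0.455, -0.145,  0.122]), 0.84)]
```

View pics/t6.png

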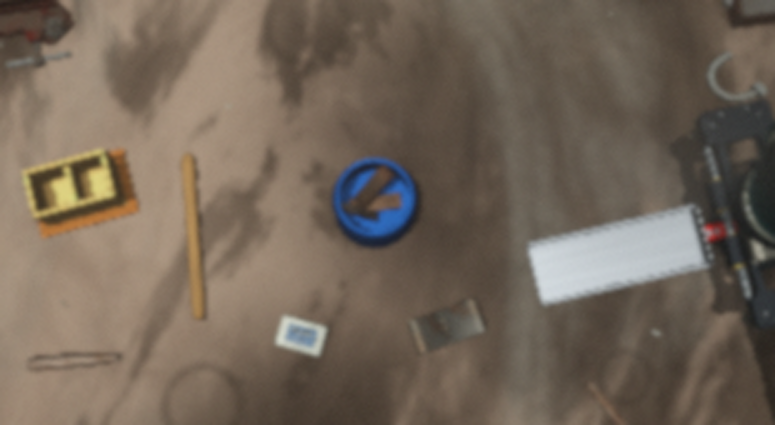

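```bash
python3 - <<'E'
from h import *
p,zz,y=tcp_for([.4525,-.1475,.006],AZ0,0); y=y*np.sign(y@env.sense()['tcp_rot'][:,1]); R=rot(zz,y)
env.movel(p+[0,0,.02],R,rate=.15); env.movel(p+[0,0,.001],R,rate=.04); st('down')
effector.release(); st('rel'); env.movel(p+[0,0,.12],rate=.2)
env.reach(np.array([.42,.12,.25]),rot(DOWN,[0,1,0])) 
st('mid'); print(np.round(env.sense()['joint_positions'],2))
for c in('top','side'):
    viewer.read_camera(c)
    for n in('chute_grip','chute_lip','caddy_cell0'): print(c,n,[(np.round(r['at'],3),round(r['score'],2)) for r in tip_of(c,n)][:2])
print('chisel',blob(.373,.31,.08),blob(.373,.31,.08,c='side')); print('handle',blob(.505,.193,.12),blob(.505,.193,.11,c='side'))
C=np.array([.375,.312]); 
for al in(25,35,45):
    s,c=np.sin(np.radians(al)),np.cos(np.radians(al))
    for sg in(1,-1):
        for hy in(1,-1):
            for z in(.01,.12):
                print('chis',al,sg,hy,z,None if (q:=solver.inverse_kinematics(np.array([C[0],C[1]-sg*.03,z]),rot([0,s*sg,-c],[hy,0,0]))) is None else np.round(q,2))
    for hy in(1,-1):
        print('hand',al,hy,None if (q:=solver.inverse_kinematics(np.array([.457,.19,.01]),rot([s,0,-c],[0,hy,0]))) is None else np.round(q,2))
        for z in(.19,.1):
          for az in(18,40,60):
            f=np.array([np.cos(np.radians(az)),np.sin(np.radians(az))])
            print('cell',al,hy,z,az,None if (q:=solver.inverse_kinematics(np.array([.55,.31,z]),rot([*(c*f),-s],[-hy*f[1],hy*f[0],0]))) is None else np.round(q,2))
E
```

```text
down t44.9 p [ 0.4944 -0.3245  0.0049] w0.0155 F [ 0.9  0.5 -1.6]
rel t46.1 p [ 0.4943 -0.3246  0.005 ] w0.0920 F [-0.5 -0.   0.6]
mid t48.6 p [0.4204 0.1191 0.2497] w0.0918 F [-0.4 -1.2  1.1]
[ 0.78  0.29 -1.27  2.    0.31  1.08  0.93]
top chute_grip [(array([ 0.497, -0.344,  0.019]), 0.85)]
top chute_lip [(array([ 0.452, -0.149,  0.008]), 0.79)]
top caddy_cell0 [(array([0.543, 0.33 , 0.065]), 0.87), (array([0.555, 0.293, 0.066]), 0.77)]
side chute_grip [(array([ 0.498, -0.341,  0.021]), 0.79), (array([0.534, 0.005, 0.   ]), 0.64)]
side chute_lip [(array([ 0.455, -0.149,  0.008]), 0.85)]
side caddy_cell0 [(array([0.545, 0.33 , 0.065]), 0.89), (array([0.553, 0.292, 0.064]), 0.61)]
chisel (array([0.3757439 , 0.31009059]), array([ 0.09450574, -0.99552432]), array([0.08510607, 0.01358844]), np.float32(0.025594272)) (array([0.37304569, 0.31234663]), array([ 0.10448164, -0.99452682]), array([0.09050574, 0.01576645]), np.float32(0.024541276))
handle (array([0.47687421, 0.21592998]), array([ 0.28792839, -0.95765194]), array([0.18154753, 0.12959807]), np.float32(0.029996216)) (array([0.50427
[... 3222 characters left out ...]
5]
cell 45 1 0.19 40 [ 0.56  0.68 -1.3   2.22  1.94  0.46  0.1 ]
cell 45 1 0.19 60 [ 0.7   0.82 -1.35  2.13  1.28  0.28  1.17]
cell 45 1 0.1 18 [-0.93  0.47  0.26  2.32  2.66  0.41 -1.48]
cell 45 1 0.1 40 [ 0.53  1.07 -1.33  2.25  2.22  0.76  0.09]
cell 45 1 0.1 60 [ 0.66  1.1  -1.32  2.16  1.87  0.42  0.79]
hand 45 -1 None
cell 45 -1 0.19 18 [-0.31  0.3  -0.45  2.25  1.91  0.41  2.56]
cell 45 -1 0.19 40 [ 0.25  0.39 -0.85  2.23  2.49  0.17  2.52]
cell 45 -1 0.19 60 [ 0.38  0.46 -0.83  2.14 -1.18  0.19  0.31]
cell 45 -1 0.1 18 [ 0.19  0.83 -1.11  2.26  2.14  0.96  2.65]
cell 45 -1 0.1 40 [ 0.41  0.82 -1.1   2.26  2.37  0.55  2.9 ]
cell 45 -1 0.1 60 [ 0.66  1.1  -1.32  2.16  1.87  0.42 -2.35]
```

```bash
cat >> h.py <<'E'
import json
def plan_stand(C,c,zc,half,grip,al,cell,faz,bot,zt):
    """pick pose (p0,R0) on an object lying along c (towards its lower end), and f(bottom z)->stand pose"""
    c=np.array([*c,0.])/np.hypot(*c); s,co=np.sin(np.radians(al)),np.cos(np.radians(al)); up=np.array([0,0,1.])
    R0=rot(s*c-co*up,np.cross(up,c)); p0=np.array([*C,zt])-grip*c; P0=np.array([*C,zc])
    a=np.radians(faz); f=np.array([np.cos(a),np.sin(a),0])
    A0=np.stack([c,np.cross(up,c),up],1); A1=np.stack([-up,np.cross(up,f),-f],1); M=A1@A0.T
    assert np.linalg.det(M)>0
    return p0,R0,(lambda b:np.array([*cell,b+half])-M@(P0-p0)),M@R0
E
cat > chisel.py <<'E'
from h import *
import sys
b=blob(.374,.311,.08); C=b[0]; print(b)
p0,R0,F,Rf=plan_stand(C,-b[1] if b[1][1]>0 else b[1],.007,.046,.025,35,(.5435,.3295),18,0,.009)
print(p0,np.round(Rf,2),F(.012))
if len(sys.argv)>1:
    env.reach(p0-R0[:,2]*.1,R0); env.movel(p0,rate=.12); st('at'); effector.grasp(40); st('grasp')
    env.movel(p0+[0,0,.22],rate=.2); st('up'); print(np.round(env.sense()['joint_positions'],2))
for z in(.2,.085,.012): q=solver.inverse_kinematics(F(z),Rf); print(z,None if q is None else np.round(q,2))
print('pick',np.round(solver.inverse_kinematics(p0,R0),2))
E
python3 chisel.py && echo OK
```

```text
(array([0.37587905, 0.31040228]), array([ 0.08826325, -0.99609718]), array([0.08929402, 0.01386573]), np.float32(0.027951546))Traceback (most recent call last):
  File "chisel.py", line 4, in <module>
    p0,R0,F,Rf=plan_stand(C,-b[1] if b[1][1]>0 else b[1],.007,.046,.025,35,(.5435,.3295),18,0,.009)
               ~~~~~~~~~~^^^^^^^^^^^^^^^^^^^^^^^^^^^^^^^^^^^^^^^^^^^^^^^^^^^^^^^^^^^^^^^^^^^^^^^^^^
  File "h.py", line 74, in plan_stand
    assert np.linalg.det(M)>0
           ^^^^^^^^^^^^^^^^^^
AssertionError
```

```bash
sed -i 's/A1=np.stack(\[-up,np.cross(up,f),-f\],1)/A1=np.stack([-up,np.cross(f,up),-f],1)/' h.py; python3 chisel.py && echo OK
```

```text
(array([0.37584457, 0.31099251]), array([ 0.08432544, -0.99643827]), array([0.08495533, 0.01396806]), np.float32(0.029327657))
[0.37373643 0.33590347 0.009     ] [[ 0.55  0.31  0.78]
 [ 0.18 -0.95  0.25]
 [ 0.82 -0.   -0.57]] [0.54159789 0.32888197 0.083     ]
0.2 [ 0.02  0.25 -0.89  2.26  1.96  0.6   2.53]
0.085 [ 0.13  0.74 -1.11  2.32  2.26  1.07  2.47]
0.012 [-0.03  0.85 -0.9   2.33  2.42  1.14  2.3 ]
pick [-0.62  0.89 -0.58  1.73  0.75  1.34 -1.5 ]
OK
```

```bash
sed -i 's/^print(p0/H=np.diag([-1,-1,1]); R0=R0@H; Rf=Rf@H\nprint(p0/' chisel.py; python3 chisel.py go && echo OK
```

```text
(array([0.37578114, 0.31218266]), array([ 0.08286862, -0.99656048]), array([0.08992387, 0.01319203]), np.float32(0.020046022))
[0.37370943 0.33709667 0.009     ] [[-0.55 -0.31  0.78]
 [-0.18  0.95  0.25]
 [-0.82 -0.   -0.57]] [0.54159789 0.32888197 0.083     ]
at t51.6 p [0.3736 0.3379 0.0094] w0.0919 F [ 0.7  0.3 -0.5]
grasp t52.8 p [0.3736 0.3371 0.009 ] w0.0121 F [-0.1 -1.  -0.1]
up t54.0 p [0.3736 0.3366 0.2282] w0.0122 F [-0.3  0.  -0.9]
[-0.31  0.79 -1.11  1.63  0.79  1.81  1.64]
0.2 [-0.28  0.18 -0.55  2.28  1.98  0.52 -0.69]
0.085 [-0.26  0.49 -0.61  2.34  2.31  0.81 -0.98]
0.012 [-0.07  0.82 -0.85  2.33  2.43  1.11 -0.88]
pick [-0.4   1.06 -0.93  1.71  0.98  1.55  1.48]
OK
```

```bash
cat > c2.py <<'E'
from h import *
p0,R0,F,Rf=plan_stand((.37578,.31218),(.08287,-.99656),.007,.046,.025,35,(.5435,.3295),18,0,.009); Rf=Rf@np.diag([-1,-1,1])
E
python3 - <<'E'
from c2 import *
env.reach(F(.2),Rf); st('hi')
env.movel(F(.085),rate=.15); st('hover'); print(np.round(env.sense()['joint_positions'],2))
o=[]
for c in('top','side'):
    im,d=viewer.read_camera(c); P=cloud(c,d); 
    v,u=proj(c,[.5435,.3295,.11])[::-1].astype(int); u0=max(u-60,0);v0=max(v-60,0)
    o.append(cv2.resize(im[v0:v0+130,u0:u0+130,::-1],(400,400),interpolation=cv2.INTER_CUBIC)); print(c,u0,v0)
    print([(np.round(r['at'],3),round(r['score'],2)) for r in search_frame(c,'chisel')][:2])
    # bottom end of the chisel as it should be
cv2.imwrite('pics/c7.png',np.hstack(o))
E
```

```text
hi t56.0 p [0.5416 0.3293 0.2709] w0.0120 F [ 0.2  0.1 -1.8]
hover t57.0 p [0.5419 0.3293 0.1568] w0.0120 F [ 0.3  0.1 -1.4]
[-0.29  0.47 -0.57  2.34  2.32  0.8  -1.  ]
top 83 152
[(array([0.542, 0.224, 0.014]), 0.54)]
side 144 204
[(array([0.538, 0.334, 0.13 ]), 0.46)]
```

View pics/c7.png

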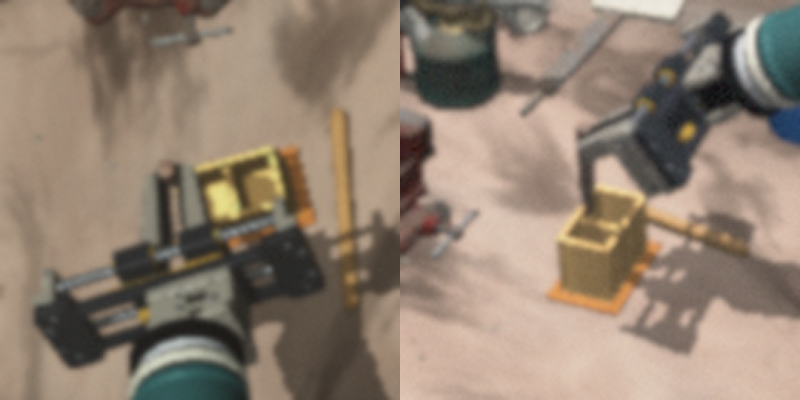

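```bash
python3 - <<'E'
from c2 import *
for c,u0,v0,o in(('top',83,152,0),('side',144,204,400)): print(c,[(np.round((proj(c,[.5435,.3295,z])-[u0,v0])*400/130+[o,0])) for z in(.085,.177)])
for z in(.06,.035,.012):
    env.movel(F(z),rate=.06); st(z)
    if np.linalg.norm(env.sense()['wrist_force'])>8: print('HIT'); break
else:
    effector.release(); st('rel'); b=-Rf[:,2]; env.movel(F(.012)+.1*b,rate=.12)
    env.movel(F(.012)+.12*b+[0,0,.12],rate=.2); st('out')
    for c in('top','side'):
        im,d=viewer.read_camera(c); cv2.imwrite(f'pics/{c}8.png',im[:,:,::-1]); print(c,[(n,np.round(r['at'],3),round(r['score'],2)) for n in('chisel','handle') for r in tip_of(c,n)[:2]])
    cv2.imwrite('pics/m8.png',np.hstack([cv2.resize(cv2.imread('pics/top8.png')[160:300,100:240],(400,400),interpolation=cv2.INTER_CUBIC),cv2.resize(cv2.imread('pics/side8.png')[210:310,150:250],(400,400),interpolation=cv2.INTER_CUBIC)]))
E
```

```text
top [array([195., 190.]), array([162., 170.])]
side [array([588., 210.]), array([582., 124.])]
0.06 t57.7 p [0.5414 0.3289 0.1306] w0.0125 F [ 0.8  0.2 -0.6]
0.035 t58.3 p [0.5415 0.3289 0.1057] w0.0122 F [ 1.  -0.1 -1.3]
0.012 t58.8 p [0.5415 0.3288 0.0826] w0.0127 F [-0.3  0.2 -0.7]
rel t60.1 p [0.5416 0.3289 0.083 ] w0.0918 F [ 1.1  0.2 -0.3]Traceback (most recent call last):
  File "<stdin>", line 7, in <module>
station.PlanningError: the arm cannot follow that straight line within its joint ranges
```

```bash
python3 - <<'E'
from c2 import *
env.movel(F(.15),rate=.15); st('out'); 
env.reach(np.array([.40,.10,.27]),rot(DOWN,[0,1,0])); print(np.round(env.sense()['joint_positions'],2)); st()
for c in('top','side'):
        im,d=viewer.read_camera(c); cv2.imwrite(f'pics/{c}8.png',im[:,:,::-1]); print(c,[(n,np.round(r['at'],3),round(r['score'],2)) for n in('chisel','handle') for r in tip_of(c,n)[:2]])
cv2.imwrite('pics/m8.png',np.hstack([cv2.resize(cv2.imread('pics/top8.png')[160:300,100:240],(400,400),interpolation=cv2.INTER_CUBIC),cv2.resize(cv2.imread('pics/side8.png')[210:310,150:250],(400,400),interpolation=cv2.INTER_CUBIC)]))
print(blob(.54,.222,.12),blob(.54,.222,.12,c='side'))
E
```

```text
out t61.1 p [0.5412 0.3286 0.2201] w0.0922 F [ 1.2 -0.2 -0.7]
[-1.42 -0.12  1.05  2.13  0.12  1.08  1.14]
 t62.9 p [0.3998 0.1    0.2697] w0.0921 F [-0.4  0.  -0.4]
top [('chisel', array([0.556, 0.33 , 0.048]), 0.4), ('handle', array([ 0.544,  0.223, -0.   ]), 0.72), ('handle', array([0.552, 0.002, 0.039]), 0.55)]
side [('chisel', array([0.557, 0.326, 0.051]), 0.47), ('handle', array([ 0.545,  0.23 , -0.003]), 0.61), ('handle', array([0.545, 0.329, 0.062]), 0.56)]
(array([0.57502668, 0.22802973]), array([0.99596328, 0.0897616 ]), array([0.11081  , 0.0135454]), np.float32(0.029341975)) (array([0.52833555, 0.26245361]), array([0.37623708, 0.92652343]), array([0.17054374, 0.11786455]), np.float32(0.029995369))
```

View pics/m8.png

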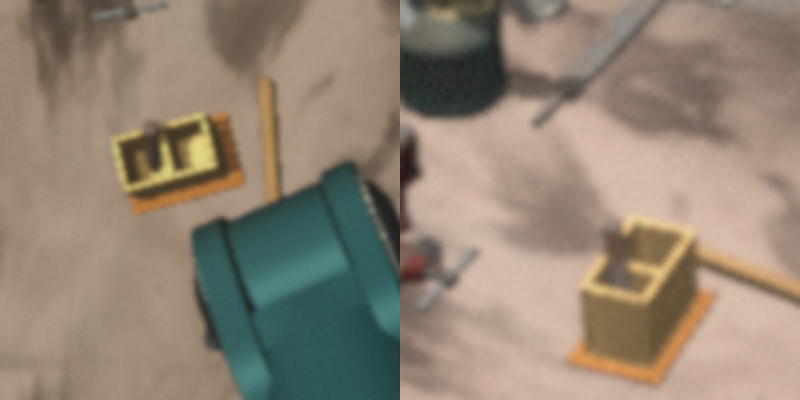

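```bash
cat > hd.py <<'E'
from h import *
from scipy.spatial.transform import Rotation
H=np.diag([-1,-1,1])
def plan(C,a,al,grip=.05,zt=.009,faz=18):
    p0,R0,F,Rf=plan_stand(C,a,.007,.087,grip,al,(.554,.2925),faz,0,zt)
    return p0,R0,F,Rf
E
python3 - <<'E'
from hd import *
env.goto_joints([.78,.29,-1.27,2.0,.31,1.08,.93]); st('mid')
env.reach(np.array([.45,-.1,.27]),rot(DOWN,[0,1,0])); st('away'); print(np.round(env.sense()['joint_positions'],2))
b=blob(.544,.222,.1); print(b,blob(.544,.222,.1,c='side'))
viewer.read_camera('top'); print([(np.round(r['at'],3),round(r['score'],2)) for r in tip_of('top','handle')[:2]])
E
```

```text
mid t65.6 p [0.4204 0.1167 0.2489] w0.0917 F [ 0.6 -0.7  0.5]
away t66.5 p [ 0.4499 -0.0984  0.27  ] w0.0916 F [ 0.3 -0.   0.5]
[ 1.23  0.32 -1.26  1.93  0.34  1.14  1.41]
(array([0.54272023, 0.22488426]), array([0.99513345, 0.09853633]), array([0.17224439, 0.01441811]), np.float32(0.029893072)) (array([0.52322045, 0.2421677 ]), array([0.78329436, 0.62165098]), array([0.12552345, 0.10236174]), np.float32(0.029997353))
[]
```

```bash
python3 - <<'E'
from hd import *
env.reach(np.array([.42,.12,.27]),rot(DOWN,[0,1,0]))
def ik(p,R): q=solver.inverse_kinematics(p,R); return None if q is None else np.round(q,2).tolist()
for al in(25,32,40):
  for gr in(.05,):
    p0,R0,F,Rf=plan((.5427,.2249),(.995,.0985),al,gr)
    for n,h in(('+',np.eye(3)),('-',H)):
        print(al,gr,n,'pick',ik(p0,R0@h),ik(p0+[0,0,.1],R0@h),'up',ik(np.array([.45,.18,.3]),R0@h))
        for faz in(18,40): 
            _,_,F,Rf=plan((.5427,.2249),(.995,.0985),al,gr,faz=faz); print('  ',faz,'hi',ik(F(.1),Rf@h),'lo',ik(F(.012),Rf@h),np.round(F(.012),3))
E
```

```text
25 0.05 + pick [-0.7, 0.53, 0.1, 2.31, 1.98, 0.17, -0.9] [-0.15, 0.35, -0.52, 2.24, 1.12, 0.42, 0.05] up [0.28, -0.11, -0.78, 2.15, 0.15, 0.68, 1.06]
   18 hi None lo None [0.552 0.292 0.149]
   40 hi None lo None [0.552 0.291 0.149]
25 0.05 - pick [-0.41, 0.54, -0.23, 2.29, 1.79, 0.32, 2.49] [-0.92, 0.3, 0.36, 2.29, 0.51, 0.21, -2.55] up [0.53, -0.14, -0.99, 2.14, 0.07, 0.67, -2.0]
   18 hi None lo [-0.26, 0.6, -0.53, 2.44, 2.6, 1.11, -1.2] [0.552 0.292 0.149]
   40 hi None lo None [0.552 0.291 0.149]
32 0.05 + pick [-0.22, 0.62, -0.49, 2.34, 2.06, 0.59, -0.89] [-0.59, 0.3, -0.07, 2.35, 1.55, 0.3, -0.45] up [0.46, -0.21, -0.93, 2.23, 0.09, 0.52, 1.1]
   18 hi [0.39, 0.61, -1.31, 2.34, 2.19, 0.95, 2.58] lo [0.22, 0.8, -1.11, 2.37, 2.41, 1.13, 2.44] [0.552 0.292 0.149]
   40 hi [0.68, 0.6, -1.29, 2.33, 2.68, 0.44, 2.56] lo [0.52, 0.81, -1.11, 2.37, 2.87, 0.65, 2.52] [0.552 0.291 0.149]
32 0.05 - pick [0.11, 0.79, -0.89, 2.33, 1.99, 0.85, 2.47] [-0.84, 0.29, 0.21, 2.36, 1.54, 0.22, 2.67] up [0.59, -0.24, -1.02, 2.22, -0.01, 0.52, -1.94]
   18 hi [-0.13, 0.27, -0.64, 2.36, 2.31, 0.64, -
[... 270 characters left out ...]
35, 2.41, 1.98, 0.53, -0.9] up [0.52, -0.3, -0.99, 2.32, 0.08, 0.34, 1.08]
   18 hi [0.12, 0.29, -0.89, 2.27, 1.95, 0.51, 2.6] lo [0.36, 0.91, -1.33, 2.31, 2.18, 1.1, 2.75] [0.552 0.292 0.149]
   40 hi [0.5, 0.35, -1.04, 2.26, 2.78, 0.16, 2.27] lo [0.49, 0.68, -1.09, 2.3, 2.59, 0.46, 2.65] [0.552 0.291 0.149]
40 0.05 - pick [0.08, 0.87, -0.9, 2.39, 2.2, 1.06, 2.29] [0.24, 0.63, -1.1, 2.38, 1.91, 0.91, 2.51] up [0.2, -0.22, -0.75, 2.33, 0.44, 0.38, -2.43]
   18 hi [-0.2, 0.21, -0.52, 2.28, 2.0, 0.41, -0.65] lo [-0.55, 0.37, -0.16, 2.35, 2.45, 0.53, -1.16] [0.552 0.292 0.149]
   40 hi [0.66, 0.5, -1.27, 2.25, 2.21, 0.26, -0.21] lo [0.61, 0.91, -1.32, 2.3, 2.33, 0.62, -0.08] [0.552 0.291 0.149]
```

```bash
python3 - <<'E'
from hd import *
p0,R0,F,Rf=plan((.5427,.2249),(.995,.0985),40,.05,.010); R0=R0@H; Rf=Rf@H
q=np.array(solver.inverse_kinematics(p0+[0,0,.1],R0)); print(np.round(q,2))
env.goto_joints(q); st('above')
env.movel(p0,rate=.1); st('at'); effector.grasp(30); st('grasp')
env.movel(p0+[0,0,.1],rate=.12); st('up')
print(np.round(env.sense()['joint_positions'],2))
for dz in(.2,.25): 
    for dx in (0,.04): q=solver.inverse_kinematics(p0+[dx,0,dz],R0); print(dz,dx,None if q is None else np.round(q,2))
for z in(.12,.09,.012): q=solver.inverse_kinematics(F(z),Rf); print(z,None if q is None else np.round(q,2))
E
```

```text
[ 0.24  0.63 -1.1   2.38  1.91  0.91  2.51]
above t69.0 p [0.4939 0.219  0.1102] w0.0918 F [ 0.2  0.1 -0.3]
at t70.2 p [0.4933 0.2201 0.0106] w0.0922 F [ 0.2 -0.7  0.1]
grasp t71.3 p [0.4929 0.22   0.01  ] w0.0139 F [-0.2  0.1 -0.1]
up t72.3 p [0.4927 0.2197 0.1095] w0.0138 F [-0.1 -0.5 -0.1]
[ 0.24  0.62 -1.1   2.38  1.91  0.91  2.51]
0.2 0 [ 0.45  0.32 -1.27  2.31  1.51  0.68  2.85]
0.2 0.04 [ 0.42  0.39 -1.2   2.25  1.54  0.69  2.91]
0.25 0 None
0.25 0.04 None
0.12 [ 0.53  0.69 -1.53  2.24  1.87  0.95 -0.2 ]
0.09 [ 0.49  0.82 -1.52  2.26  1.97  1.07 -0.23]
0.012 [ 0.41  1.13 -1.48  2.31  2.2   1.3  -0.24]
```

```bash
python3 - <<'E'
from hd import *
p0,R0,F,Rf=plan((.5427,.2249),(.995,.0985),40,.05,.010); R0=R0@H; Rf=Rf@H
env.movel(p0+[0,0,.18],rate=.15); st('up'); env.reach(F(.12),Rf); st('hi')
env.movel(F(.085),rate=.1); st('hover'); print(np.round(env.sense()['joint_positions'],2))
o=[]
for c in('top','side'):
    im,d=viewer.read_camera(c); u0,v0=(np.maximum(proj(c,[.554,.2925,.1])-[65,60],0)).astype(int)
    o.append(cv2.resize(im[v0:v0+130,u0:u0+130,::-1],(400,400),interpolation=cv2.INTER_CUBIC))
    print(c,[(np.round((proj(c,[.554,.2925,z])-[u0,v0])*400/130+[400*(c=='side'),0])) for z in(.085,.259)])
cv2.imwrite('pics/c9.png',np.hstack(o))
E
```

```text
up t73.0 p [0.4927 0.2194 0.1892] w0.0135 F [-0.4  0.8 -0.5]
hi t75.6 p [0.5511 0.2915 0.2568] w0.0134 F [-0.5  0.2 -0.9]
hover t76.1 p [0.5511 0.2919 0.2221] w0.0135 F [ 0.4 -1.2  0.3]
[ 0.35  0.49 -1.2   2.27  1.97  0.73 -0.44]
top [array([206., 189.]), array([146., 147.])]
side [array([604., 200.]), array([594.,  35.])]
```

View pics/c9.png

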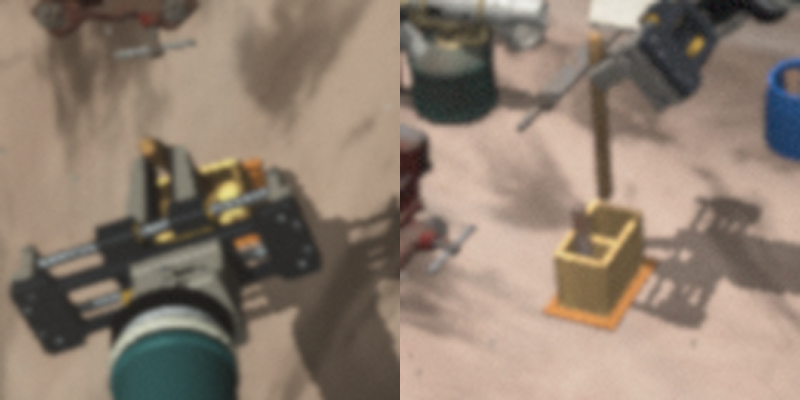

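```bash
python3 - <<'E'
from hd import *
p0,R0,F,Rf=plan((.5427,.2249),(.995,.0985),40,.05,.010); Rf=Rf@H
for z in(.06,.035,.010):
    env.movel(F(z),rate=.06); st(z)
    if np.linalg.norm(env.sense()['wrist_force'])>8: print('HIT'); break
else:
    effector.release(); st('rel'); env.movel(F(.12),rate=.12); st('out')
    env.reach(np.array([.42,.1,.3]),rot(DOWN,[0,1,0])); env.reach(np.array([.42,-.25,.35]),rot(DOWN,[0,1,0])); st('away')
    for c in('top','side'):
        im,d=viewer.read_camera(c); cv2.imwrite(f'pics/{c}10.png',im[:,:,::-1]); print(c,[(n,np.round(r['at'],3),round(r['score'],2)) for n in('chisel','handle','chute_grip','chute_lip','v_block','tin','hook_bolt','stub','pin','chip_a') for r in tip_of(c,n)[:2]])
    cv2.imwrite('pics/m10.png',np.hstack([cv2.resize(cv2.imread('pics/top10.png')[150:300,130:330],(400,300),interpolation=cv2.INTER_CUBIC),cv2.resize(cv2.imread('pics/side10.png')[170:320,150:350],(400,300),interpolation=cv2.INTER_CUBIC)]))
E
```

```text
0.06 t76.8 p [0.5511 0.2918 0.1971] w0.0138 F [-0.4  0.   0.3]
0.035 t77.3 p [0.5511 0.2918 0.172 ] w0.0136 F [ 0.3 -0.8 -0. ]
0.01 t77.9 p [0.551  0.2918 0.1468] w0.0138 F [0.1 0.2 0.2]
rel t79.1 p [0.5511 0.2916 0.147 ] w0.0917 F [ 0.8 -0.8  0.5]
out t80.2 p [0.5509 0.2913 0.2564] w0.0920 F [-0.5  0.5 -0.4]
away t82.9 p [ 0.4205 -0.2485  0.3498] w0.0918 F [ 0.4  0.2 -0.4]
top [('chisel', array([0.557, 0.328, 0.048]), 0.42), ('chisel', array([0.532, 0.022, 0.031]), 0.2), ('handle', array([0.562, 0.294, 0.093]), 0.59), ('chute_grip', array([ 0.497, -0.343,  0.017]), 0.79), ('chute_grip', array([0.53 , 0.02 , 0.027]), 0.57), ('chute_lip', array([ 0.451, -0.149,  0.005]), 0.9), ('v_block', array([ 0.41 , -0.065, -0.003]), 0.9), ('tin', array([0.402, 0.079, 0.003]), 0.77), ('hook_bolt', array([ 0.674, -0.371, -0.   ]), 0.54), ('stub', array([0.553, 0.005, 0.039]), 0.61), ('stub', array([ 0.536, -0.001,  0.005]), 0.49), ('pin', array([0.535, 0.02 , 0.03 ]), 0.42)]
side [('chisel', array([0.558, 0.328, 0.049]), 0.47), ('handle', array([0.564, 0.297, 0.09 ]), 0.6), ('chute_grip', array([ 0.5  , -0.341,  0.019]), 0.95), ('chute_lip', array([ 0.453, -0.147,  0.008]), 0.8), ('v_block', array([ 0.408, -0.064, -0.   ]), 0.75), ('tin', array([ 0.402,  0.081, -0.003]), 0.73), ('tin', array([0.551, 0.003, 0.038]), 0.54), ('hook_bolt', array([ 0.671, -0.37 , -0.002]), 0.48), ('pin', array([0.4  , 0.083, 0.   ]), 0.2)]
```

View pics/m10.png

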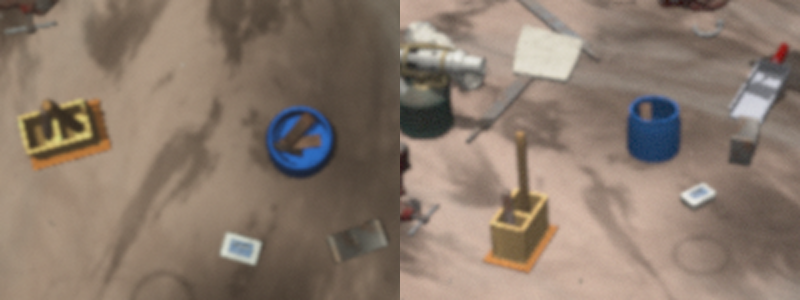

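```bash
python3 -c "
from h import *
env.pause(.5); st(); workorder.finish_job()"
```

```text
t84.5 p [ 0.42 -0.25  0.35] w0.0917 F [-0.  -0.2  1.1]
the job is handed in; nothing more can be done
```

The job is done and handed in at about 84 s. Only three offcuts were there beyond the jar (stub, stub_b and pin). I put them in the chute, tipped it over the jar with none going astray, and laid the empty chute flat where it had been. The chisel and the handle now stand upright in separate caddy compartments.

**Chute and offcuts:** The chute is empty and flat, and both cameras place it within 2–3 mm of where it started. The stub and stub_b show clearly in the jar. The pin I infer from the empty chute, the clear bench and a 0.42-score detection inside the jar from the top camera. The side camera did not show the pin in the jar; its only pin report was a false one at the tin, score 0.2.

**Caddy:** The handle had been knocked about 4 cm aside during the run, so I measured it again before picking it up. Both tools lean slightly against their compartment walls, the chisel by roughly 12 degrees and the handle by less.

**Left alone:** The vee block, tin and hook bolt still read at their starting positions, within the networks' accuracy. No contact force above a few newtons showed in the readings I took.

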